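Load the blue barrel into the bench tumbler

TASK

Load the blue tumbling barrel into the bench tumbler: lower it gently between the two forks so that its axle drops into both open slots, and let go only once both ends of the axle rest on the bottom of their slots. Leave the orange barrel where it is.

Things in the scene. Friction and masses are not known exactly. Their poses are not given: they have to be found in the camera images.
- blue_barrel: Blue eight-sided barrel lying on a flat on the worktop, about 0.3 kg: 50 mm across flats, 60 mm long, white hubs 4 mm thick on its ends, and a steel axle 10 mm thick, 132 mm long in all, through its middle. Origin at its centre, on the axle, 25 mm above the worktop as it lies; y axis along the axle (both ends alike). Grip it from above across its two upright flats (50 mm).
- orange_barrel: Orange barrel, like the blue one in all but colour, also lying on the worktop; leave it alone. The two may have changed places. Origin at its centre, y axis along its axle.
- tumbler_stand: Bench tumbler, fixed: grey base plate 110 x 176 mm, 12 mm thick, two upright aluminium forks (81 mm high, 70 wide in x, 10 thick, 86 mm clear between them) and, beyond the fork on its -y side, a black drive housing 48 mm high. Origin on the worktop midway between the forks, z up; y runs from fork to fork, the way the axle must lie (either way round).
- seat (a point): Where the barrel's centre comes to rest when seated: 60 mm above the stand's origin, axes as the stand's. Each fork has an upward-open slot at x = 0, 14 mm wide, floor 55 mm above the worktop; above 67 mm its rounded lips widen to a mouth of about 42 mm at the top. A seated barrel may lie up to 9 mm off the middle along y.
Not all that is in view belongs to the job. There is more than one size of the blue_barrel; the job needs the larger.

How it is judged:
By the outcome, as a careful person would: the job done as asked, in the order asked, and still so for the second after the job is handed in, with the robot touching nothing.
It also fails if it takes over 38 s, if anything falls off the work surface, if the arm or the gripper's body presses on something with over 40 N, if the wrist force passes 120 N, or if a joint passes its speed limit or range.

ROBOT

A 6-joint arm with a two-finger parallel gripper is mounted at the origin on a cart in front of the work surface, level with it; the furniture and walls round the work are solid. World frame = base frame: x ahead of the robot, y to its left, z up, the work surface at z = 0. Lengths are in mm, angles in rad, forces in N, time in s.
With the tool pointing down it reaches from about 300 to 775 mm from the base axis. Payload 14.6 kg.
Tool frame: the origin (TCP) lies at the very end of the fingers, on their centre line; the grasp point (between the pads) lies 19 mm behind it; z points along the fingers, y is the line along which they close (so a half turn about z gives the same grasp; the last joint's range is limited). The gripper opens to 94 mm and grips with 3 to 60 N. Pads are 16 mm wide; open, the fingers measure 119 mm over their backs; the gripper's body (75 mm by 177 mm) begins 78 mm behind the grasp point.
Start: joints at [-1.262, 0.3, 1.521, -0, 1.321, -0.067], TCP at [201.852, -511.61, 205.446] pointing down, gripper open.
Joint ranges: [-3.03, 3.03], [-0.79, 2.21], [0.23, 2.52], [-1.04, 4.18], [0, 3.07], [-2.55, 2.55]. Speed limits (rad/s): [2.22, 2.22, 2.57, 3.14, 3.14, 3.14].

INTERFACE

Orientations are given as [roll, pitch, yaw] about the fixed x, y, z axes, in that order (R = Rz(yaw) Ry(pitch) Rx(roll)).
In Python, from cell import manip gives the robot as it stands. The module is installed in compiled form; this text tells all that it offers.
- The arm moves only by the shell command python3 -m inch 'ROWS' [FORCE]. ROWS is JSON, a list of rows, each an object of numbers: "gripper": the opening, from 0 (shut) to 1 (fully open); "dx", "dy", "dz": the shift along the world's x, y, z in m; "wx", "wy", "wz": the turn, a rotation vector about the world's x, y, z in degrees. A call has exactly 5 rows; each row is the pose to reach, as a shift and turn from the pose commanded when the call began; what a row does not reach only later rows make up. A row lasts 1/12 s, in which the tool goes at most 41.7 mm and 7.16 degrees, less where a joint would pass 70% of its speed; a pose out of reach is approached as far as the arm can. A call with a gripper value outside its range is refused whole. The fingers move at their own pace and stop on an object; FORCE is the grip in N (left out, the last holds). Time passes only in rows, so rows that repeat a pose let the fingers close, or fill a call up. It gives the time, the measured TCP pose, the force, the opening and the grip force at its end, in the units of the state.
- manip.read_state(): the state, without advancing time (a new reading comes with each control period).
- manip.camera(name): name is "scene" or "top" or "wrist"; returns the picture (420x560x3 uint8, blue, green, red); there is no depth.
- manip.camera_info(name): a dict with "camera_matrix" (3x3 intrinsics, pixels), "D" ([k1, k2, p1, p2, k3] as OpenCV has them; the pictures are not rectified), "R" (3x3) and "t" (3): a world point X has camera coordinates R X + t; the wrist camera has in their place "tool_from_camera" (4x4, takes a point from camera to tool coordinates, whose origin is the TCP and whose axes are the flange's). Camera axes: x right, y down, z forward; pixel columns grow to the right and rows downward; lengths in mm; the calibration is good to about 2 mm. A picture is of the moment at which its call begins: read the wrist's pose just before it. camera_info takes no time and is no camera call.
- manip.sign_off(): hands the job in; it is judged then, once.
The state is a dict: "clock": time; "joints": joint angles; "qd": joint speeds; "effort": joint torques, N m; "eef_pos": TCP position; "eef_rot": TCP orientation; "wrist_force": force on the tool from outside, world axes, zero at the start; "moment": the same for the moment, N m; "finger_gap": finger opening in mm; "finger_force": force on a finger pad.
Only numpy, scipy, OpenCV 4.12 (cv2) and the standard library are available. Lean on these libraries where they do the work, as an engineer would, in place of code of your own. Each camera call takes 0.05 s, during which the arm holds its last target. There are 200 camera calls.

## Working session

There is one attempt and no reset: what is moved stays moved. The work goes in short steps, Python scripts to look and compute and a shell command to move; the robot and the scene stay as the last step left them, time stands still between calls to the robot, and variables do not carry over. Pictures are saved under pics/ and viewed, at most 10 in all, crops included, and the job is handed in when it is done.

```bash
mkdir -p pics; cat > h.py <<'E'
import numpy as np, cv2
from cell import manip
def ray(name,uv,z,st=None):
    i=manip.camera_info(name);K=np.array(i["camera_matrix"],float);D=np.array(i["D"],float)
    n=cv2.undistortPoints(np.array(uv,float).reshape(-1,1,2),K,D).reshape(-1,2)
    d=np.c_[n,np.ones(len(n))]
    if name=="wrist":
        T=np.array(i["tool_from_camera"]);r,p,y=st["eef_rot"]
        from scipy.spatial.transform import Rotation as Ro
        R=Ro.from_euler("xyz",[r,p,y]).as_matrix()
        o=R@T[:3,3]+np.array(st["eef_pos"]);d=(R@T[:3,:3]@d.T).T
    else:
        R=np.array(i["R"]);t=np.array(i["t"]).ravel();o=-R.T@t;d=(R.T@d.T).T
    s=(np.asarray(z)-o[2])/d[:,2]
    return o+d*s[:,None] if np.ndim(s) else o+d*s
E
python3 - <<'E'
from h import *
s=manip.read_state();print(s)
for n in("top","scene"):cv2.imwrite(f"pics/{n}0.png",manip.camera(n))
i=manip.camera_info("top");print(-np.array(i["R"]).T@np.array(i["t"]).ravel())
E
```

```text
{'clock': 0.0, 'joints': array([-1.26161037e+00,  3.00463381e-01,  1.52159303e+00, -9.05420440e-06,
        1.32067329e+00, -6.66069625e-02]), 'qd': array([-0.0007791 , -0.00024489,  0.00038747,  0.00102678, -0.00160096,
       -0.00104336]), 'effort': array([-4.24727159e-04, -5.31798720e+01, -3.52741921e+01,  7.07237399e-02,
        2.42736196e-02, -1.09126056e-04]), 'eef_pos': array([ 201.76752522, -511.37345965,  204.88550452]), 'eef_rot': array([-3.14045754e+00, -6.69287979e-05,  3.75795131e-01]), 'wrist_force': array([ 0.40285682, -0.17758557,  0.04549885]), 'moment': array([0.03253948, 0.0153033 , 0.0010948 ]), 'finger_force': 0.0, 'finger_gap': 93.98799070797077}
[363.77330128 186.30223974 904.34783675]
```

View pics/top0.png

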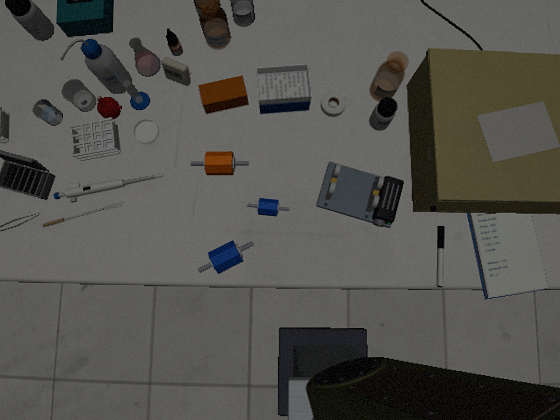

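View pics/scene0.png

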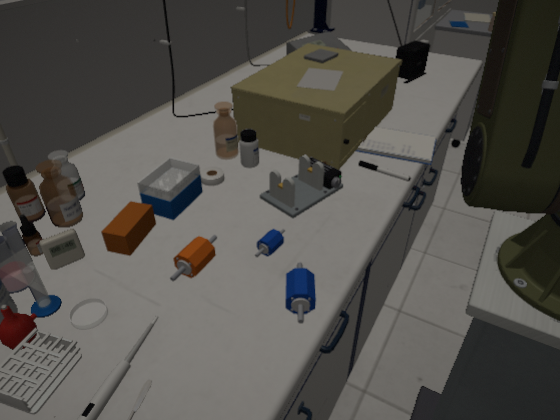

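The top view shows the large blue barrel at about (226,256), with axle ends near (200,270) and (253,242). The small blue one is at (268,207), the orange at (219,163), and the stand at about (360,193) with its drive housing at (392,200). I'll enlarge this region.

```bash
python3 - <<'E'
from h import *
im=cv2.imread("pics/top0.png")
c=im[140:290,185:415];c=cv2.convertScaleAbs(c,alpha=1.5)
c=cv2.resize(c,None,fx=3.4,fy=3.4,interpolation=cv2.INTER_CUBIC);print(c.shape);cv2.imwrite("pics/c1.png",c)
print(ray("top",[[226,256],[200,270],[253,242]],25.),ray("top",[[360,193]],60.))
E
```

```text
(510, 782, 3)
[[412.74345512 300.74130812  25.        ]
 [381.34231513 356.43419209  25.        ]
 [444.41068389 242.38579695  25.        ]] [[550.84187506  11.27164758  60.        ]]
```

View pics/c1.png

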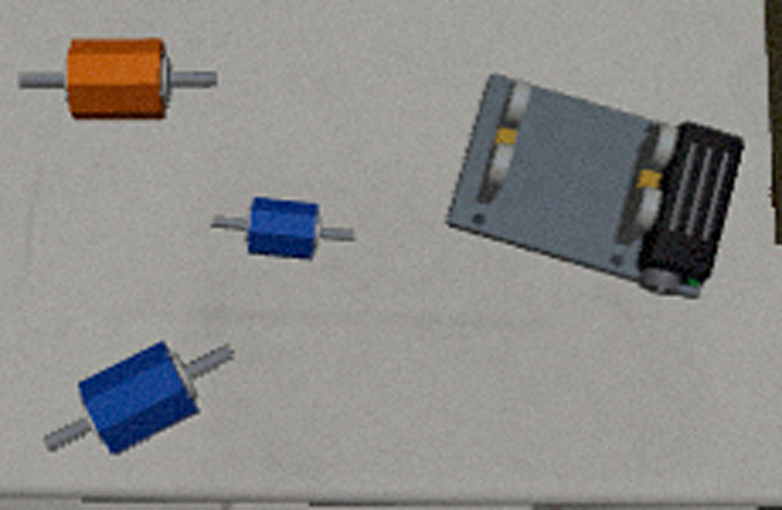

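The crop shows the blue axle ends at (47,443) and (233,351). The yellow slot floors are at (507,137) and (649,180), and the base's left corners at (490,74) and (449,225).

```bash
python3 - <<'E'
from h import *
f=lambda p:(np.array(p,float)+.5)/3.4-.5+[185,140]
b=ray("top",f([[47,443],[233,351]]),25.);print(b,b.mean(0),np.linalg.norm(b[0]-b[1]));d=b[0]-b[1];print("axle yaw",np.degrees(np.arctan2(-d[0],d[1])))
y=ray("top",f([[507,137],[649,180]]),55.);d=y[0]-y[1];print(y,y.mean(0),np.linalg.norm(d),"yaw",np.degrees(np.arctan2(-d[0],d[1])))
c=ray("top",f([[490,74],[449,225]]),12.);d=c[0]-c[1];print(c,np.linalg.norm(d),"yaw",np.degrees(np.arctan2(d[1],d[0])))
R=d/np.linalg.norm(d);print("base centre",c.mean(0)+88*np.array([R[1],-R[0],0]))
print(manip.camera_info("wrist")["tool_from_camera"])
E
```

```text
[[381.40664226 359.78710048  25.        ]
 [442.47263024 241.94720082  25.        ]] [411.93963625 300.86715065  25.        ] 132.72263122859633
axle yaw 27.39370897477858
[[580.25162064  67.35649091  55.        ]
 [553.45087999 -23.92534951  55.        ]] [566.85125032  21.7155707   55.        ] 95.13492571236338 yaw -16.362465599464752
[[635.30180382  72.51041049  12.        ]
 [530.02463046 100.75839362  12.        ]] 109.0010632184362 yaw -15.019826759073347
base centre [559.85772844   1.64081592  12.        ]
[[ 4.94548854e-04 -9.57229573e-01 -2.89329053e-01  8.38375712e+01]
 [ 9.99999435e-01  7.45495529e-04 -7.57137207e-04  1.00937066e+00]
 [ 9.40447641e-04 -2.89328515e-01  9.57229401e-01 -1.79107685e+02]
 [ 0.00000000e+00  0.00000000e+00  0.00000000e+00  1.00000000e+00]]
```

```bash
python3 -m inch '[{"dx":0.024,"dy":0.032,"wz":7},{"dx":0.048,"dy":0.064,"wz":14},{"dx":0.072,"dy":0.096,"wz":21},{"dx":0.096,"dy":0.128,"wz":28},{"dx":0.12,"dy":0.16,"wz":35}]' && python3 -m inch '[{"dx":0.008,"dy":0.04,"wz":7},{"dx":0.016,"dy":0.08,"wz":14},{"dx":0.024,"dy":0.12,"wz":21},{"dx":0.032,"dy":0.16,"wz":28},{"dx":0.04,"dy":0.2,"wz":35}]' && python3 -m inch '[{"dx":0.005,"dy":0.04,"wz":7},{"dx":0.01,"dy":0.08,"wz":14},{"dx":0.015,"dy":0.12,"wz":21},{"dx":0.02,"dy":0.16,"wz":26},{"dx":0.025,"dy":0.2,"wz":26}]' && python3 -m inch '[{"dx":0.005,"dy":0.04},{"dx":0.01,"dy":0.08},{"dx":0.015,"dy":0.12},{"dx":0.02,"dy":0.16},{"dx":0.025,"dy":0.2}]'
```

```text
validation failed for argument at $[0]...
```

```bash
python3 -m inch '[{"gripper":1,"dx":0.024,"dy":0.032,"dz":0,"wx":0,"wy":0,"wz":7},{"gripper":1,"dx":0.048,"dy":0.064,"dz":0,"wx":0,"wy":0,"wz":14},{"gripper":1,"dx":0.072,"dy":0.096,"dz":0,"wx":0,"wy":0,"wz":21},{"gripper":1,"dx":0.096,"dy":0.128,"dz":0,"wx":0,"wy":0,"wz":28},{"gripper":1,"dx":0.12,"dy":0.16,"dz":0,"wx":0,"wy":0,"wz":35}]' && python3 -m inch '[{"gripper":1,"dx":0.008,"dy":0.04,"dz":0,"wx":0,"wy":0,"wz":7},{"gripper":1,"dx":0.016,"dy":0.08,"dz":0,"wx":0,"wy":0,"wz":14},{"gripper":1,"dx":0.024,"dy":0.12,"dz":0,"wx":0,"wy":0,"wz":21},{"gripper":1,"dx":0.032,"dy":0.16,"dz":0,"wx":0,"wy":0,"wz":28},{"gripper":1,"dx":0.04,"dy":0.2,"dz":0,"wx":0,"wy":0,"wz":35}]'
```

```text
clock: 0.52
eef_pos: [322.4, -349.9, 205.3]
eef_rot: [-3.141, -0.0, 0.992]
wrist_force: [0.1, -0.9, 0.4]
finger_gap: 94.2
finger_force: 0.0
clock: 0.93
eef_pos: [361.6, -149.7, 205.4]
eef_rot: [-3.142, -0.0, 1.603]
wrist_force: [1.3, -0.3, -0.4]
finger_gap: 93.7
finger_force: 0.0
```

```bash
python3 -m inch '[{"gripper":1,"dx":0.005,"dy":0.04,"dz":0,"wx":0,"wy":0,"wz":7},{"gripper":1,"dx":0.01,"dy":0.08,"dz":0,"wx":0,"wy":0,"wz":14},{"gripper":1,"dx":0.015,"dy":0.12,"dz":0,"wx":0,"wy":0,"wz":21},{"gripper":1,"dx":0.02,"dy":0.16,"dz":0,"wx":0,"wy":0,"wz":25.5},{"gripper":1,"dx":0.025,"dy":0.2,"dz":0,"wx":0,"wy":0,"wz":25.5}]' && python3 -m inch '[{"gripper":1,"dx":0.005,"dy":0.04,"dz":0,"wx":0,"wy":0,"wz":0},{"gripper":1,"dx":0.01,"dy":0.08,"dz":0,"wx":0,"wy":0,"wz":0},{"gripper":1,"dx":0.015,"dy":0.12,"dz":0,"wx":0,"wy":0,"wz":0},{"gripper":1,"dx":0.02,"dy":0.16,"dz":0,"wx":0,"wy":0,"wz":0},{"gripper":1,"dx":0.025,"dy":0.2,"dz":0,"wx":0,"wy":0,"wz":0}]' && python3 - <<'E'
from h import *
import pickle
s=manip.read_state();cv2.imwrite("pics/w1.png",manip.camera("wrist"));pickle.dump(s,open("s1.pkl","wb"));print(s["eef_pos"],s["eef_rot"])
E
```

```text
clock: 1.35
eef_pos: [386.4, 50.4, 205.5]
eef_rot: [3.141, 0.0, 2.048]
wrist_force: [1.1, -0.4, 0.4]
finger_gap: 94.3
finger_force: 0.0
clock: 1.77
eef_pos: [411.4, 250.6, 205.3]
eef_rot: [-3.141, 0.0, 2.043]
wrist_force: [0.7, 0.0, -0.2]
finger_gap: 94.1
finger_force: 0.0
[411.43052224 250.5599918  205.28329392] [-3.14140467e+00  8.44205644e-05  2.04296195e+00]
```

View pics/w1.png

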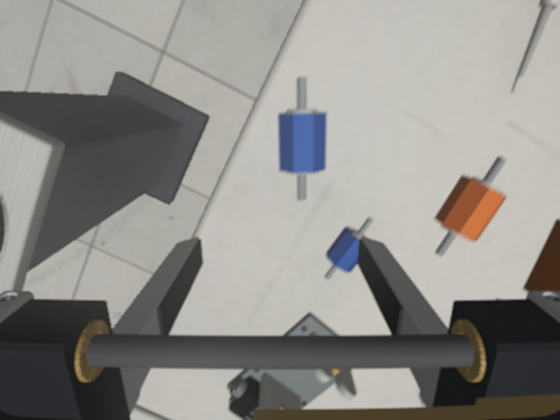

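The wrist view shows the large blue barrel upright in the image, with axle ends at about (302,77) and (301.5,199). Both fingers are clear, below it in the picture.

```bash
python3 - <<'E'
from h import *
import pickle
s=pickle.load(open("s1.pkl","rb"))
b=ray("wrist",[[302,77],[301.5,199]],25.,s);d=b[0]-b[1];print(b,b.mean(0),np.linalg.norm(d),"yaw",np.degrees(np.arctan2(-d[0],d[1])),b.mean(0)-s["eef_pos"])
print(np.degrees(s["eef_rot"][2])-90)
E
```

```text
[[380.35489035 359.83904224  25.        ]
 [441.9331897  243.47491145  25.        ]] [411.14404002 301.65697684  25.        ] 131.65294484686393 yaw 27.88717822871736 [  -0.28648221   51.09698504 -180.28329392]
27.053097222232765
```

```bash
python3 -m inch '[{"gripper":1,"dx":0,"dy":0.03,"dz":0,"wx":0,"wy":0,"wz":0.6},{"gripper":1,"dx":0,"dy":0.051,"dz":-0.02,"wx":0,"wy":0,"wz":0.6},{"gripper":1,"dx":0,"dy":0.051,"dz":-0.05,"wx":0,"wy":0,"wz":0.6},{"gripper":1,"dx":0,"dy":0.051,"dz":-0.08,"wx":0,"wy":0,"wz":0.6},{"gripper":1,"dx":0,"dy":0.051,"dz":-0.11,"wx":0,"wy":0,"wz":0.6}]' && python3 -m inch '[{"gripper":1,"dx":0,"dy":0,"dz":-0.03,"wx":0,"wy":0,"wz":0},{"gripper":1,"dx":0,"dy":0,"dz":-0.055,"wx":0,"wy":0,"wz":0},{"gripper":1,"dx":0,"dy":0,"dz":-0.075,"wx":0,"wy":0,"wz":0},{"gripper":1,"dx":0,"dy":0,"dz":-0.088,"wx":0,"wy":0,"wz":0},{"gripper":1,"dx":0,"dy":0,"dz":-0.088,"wx":0,"wy":0,"wz":0}]' && python3 -m inch '[{"gripper":0.45,"dx":0,"dy":0,"dz":0,"wx":0,"wy":0,"wz":0},{"gripper":0.45,"dx":0,"dy":0,"dz":0,"wx":0,"wy":0,"wz":0},{"gripper":0.45,"dx":0,"dy":0,"dz":0,"wx":0,"wy":0,"wz":0},{"gripper":0.4,"dx":0,"dy":0,"dz":0,"wx":0,"wy":0,"wz":0},{"gripper":0.4,"dx":0,"dy":0,"dz":0,"wx":0,"wy":0,"wz":0}]' 30
```

```text
clock: 2.23
eef_pos: [411.4, 299.6, 93.9]
eef_rot: [-3.141, 0.0, 2.054]
wrist_force: [0.1, 0.6, 0.1]
finger_gap: 94.3
finger_force: 0.0
clock: 2.65
eef_pos: [410.4, 298.4, 4.7]
eef_rot: [-3.137, 0.0, 2.053]
wrist_force: [-0.4, 1.0, -0.3]
finger_gap: 93.8
finger_force: 0.0
clock: 3.07
eef_pos: [412.1, 299.6, 8.1]
eef_rot: [3.14, -0.0, 2.053]
wrist_force: [-0.2, -0.4, 0.4]
finger_gap: 64.1
finger_force: 0.0
```

```bash
python3 -m inch '[{"gripper":0.4,"dx":0,"dy":0,"dz":0,"wx":0,"wy":0,"wz":0},{"gripper":0.4,"dx":0,"dy":0,"dz":0,"wx":0,"wy":0,"wz":0},{"gripper":0.4,"dx":0,"dy":0,"dz":0,"wx":0,"wy":0,"wz":0},{"gripper":0.4,"dx":0,"dy":0,"dz":0,"wx":0,"wy":0,"wz":0},{"gripper":0.4,"dx":0,"dy":0,"dz":0,"wx":0,"wy":0,"wz":0}]' 30
```

```text
clock: 3.48
eef_pos: [411.9, 299.4, 7.7]
eef_rot: [3.141, -0.0, 2.053]
wrist_force: [-2.4, -1.0, 5.9]
finger_gap: 49.8
finger_force: 30.0
```

```bash
python3 -m inch '[{"gripper":0.4,"dx":0,"dy":0,"dz":0.02,"wx":0,"wy":0,"wz":0},{"gripper":0.4,"dx":0,"dy":0,"dz":0.05,"wx":0,"wy":0,"wz":0},{"gripper":0.4,"dx":0,"dy":0,"dz":0.08,"wx":0,"wy":0,"wz":0},{"gripper":0.4,"dx":0,"dy":0,"dz":0.11,"wx":0,"wy":0,"wz":0},{"gripper":0.4,"dx":0,"dy":0,"dz":0.13,"wx":0,"wy":0,"wz":0}]' && python3 -m inch '[{"gripper":0.4,"dx":0.01,"dy":-0.02,"dz":0,"wx":0,"wy":0,"wz":-4},{"gripper":0.4,"dx":0.025,"dy":-0.045,"dz":0,"wx":0,"wy":0,"wz":-8},{"gripper":0.4,"dx":0.04,"dy":-0.075,"dz":0,"wx":0,"wy":0,"wz":-13},{"gripper":0.4,"dx":0.055,"dy":-0.105,"dz":0,"wx":0,"wy":0,"wz":-18},{"gripper":0.4,"dx":0.07,"dy":-0.135,"dz":0,"wx":0,"wy":0,"wz":-23}]' && python3 -m inch '[{"gripper":0.4,"dx":0.018,"dy":-0.03,"dz":0,"wx":0,"wy":0,"wz":-5},{"gripper":0.4,"dx":0.036,"dy":-0.06,"dz":0,"wx":0,"wy":0,"wz":-10},{"gripper":0.4,"dx":0.054,"dy":-0.09,"dz":0,"wx":0,"wy":0,"wz":-15},{"gripper":0.4,"dx":0.07,"dy":-0.12,"dz":0,"wx":0,"wy":0,"wz":-20},{"gripper":0.4,"dx":0.085,"dy":-0.143,"dz":0,"wx":0,"wy":0,"wz":-20.4}]' && python3 -m inch '[{"gripper":0.4,"dx":0,"dy":0,"dz":0,"wx":0,"wy":0,"wz":0},{"gripper":0.4,"dx":0,"dy":0,"dz":0,"wx":0,"wy":0,"wz":0},{"gripper":0.4,"dx":0,"dy":0,"dz":0,"wx":0,"wy":0,"wz":0},{"gripper":0.4,"dx":0,"dy":0,"dz":0,"wx":0,"wy":0,"wz":0},{"gripper":0.4,"dx":0,"dy":0,"dz":0,"wx":0,"wy":0,"wz":0}]' && python3 - <<'E'
from h import *
import pickle
s=manip.read_state();cv2.imwrite("pics/w2.png",manip.camera("wrist"));pickle.dump(s,open("s2.pkl","wb"));print(s["eef_pos"],s["eef_rot"])
t=manip.camera("top");cv2.imwrite("pics/top2.png",t)
sc=manip.camera("scene");cv2.imwrite("pics/scene2.png",sc)
c=cv2.resize(sc[110:240,220:390],None,fx=3,fy=3,interpolation=cv2.INTER_CUBIC)
c=cv2.convertScaleAbs(c,alpha=1.4);w=cv2.imread("pics/w2.png")
cv2.imwrite("pics/sc2.png",c)
E
```

```text
clock: 3.9
eef_pos: [412.1, 299.5, 139.8]
eef_rot: [3.14, -0.0, 2.053]
wrist_force: [0.4, -0.0, -2.5]
finger_gap: 49.7
finger_force: 30.0
clock: 4.32
eef_pos: [482.0, 162.9, 137.0]
eef_rot: [-3.141, 0.0, 1.648]
wrist_force: [0.8, 1.1, -3.8]
finger_gap: 49.6
finger_force: 30.0
clock: 4.73
eef_pos: [567.2, 19.0, 136.8]
eef_rot: [-3.141, 0.0, 1.289]
wrist_force: [0.8, 0.3, -3.2]
finger_gap: 49.8
finger_force: 30.0
clock: 5.15
eef_pos: [566.5, 22.3, 137.5]
eef_rot: [-3.141, -0.0, 1.297]
wrist_force: [-0.4, -0.1, -3.0]
finger_gap: 50.0
finger_force: 30.0
[566.48047123  22.33063613 137.46174475] [-3.14140887e+00 -9.14035997e-06  1.29705816e+00]
```

View pics/w2.png

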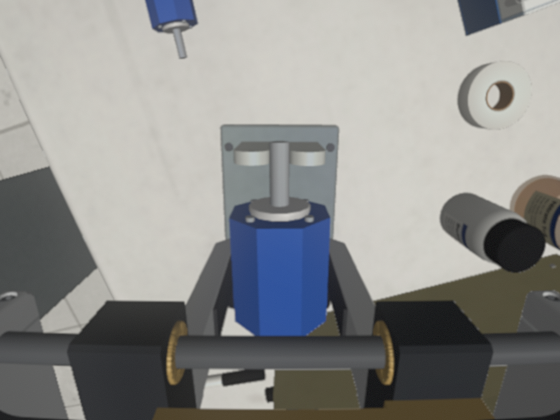

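View pics/sc2.png

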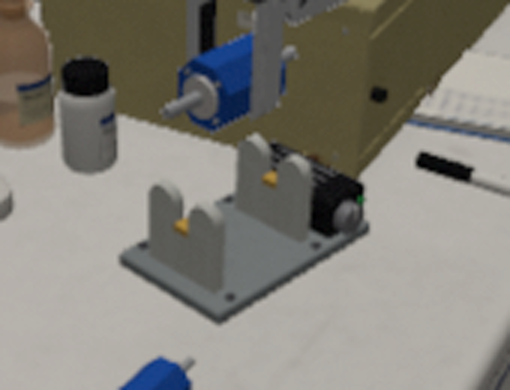

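The wrist view shows the plate's far corners at (222,126) and (338,126). The +y fork spans columns 235–325, centred near 280, and the axle end is at (280.5,142). The stand looks well aligned with the axle, and the scene view agrees.

```bash
python3 - <<'E'
from h import *
import pickle
s=pickle.load(open("s2.pkl","rb"))
yaw=np.degrees(s["eef_rot"][2])-90;print("tool yaw",yaw)
def loc(p): # tool-frame-aligned stand axes about tcp
    a=np.radians(yaw);d=p[:,:2]-s["eef_pos"][:2];return d@np.array([[np.cos(a),-np.sin(a)],[np.sin(a),np.cos(a)]])
print("plate",loc(ray("wrist",[[222,126],[338,126]],12.,s)))
print("forktop edges",loc(ray("wrist",[[235,152],[325,152]],70.,s)))
print("axle end",loc(ray("wrist",[[280.5,144]],s["eef_pos"][2]+17,s)))
E
```

```text
tool yaw -15.68404183087803
plate [[-53.01515909  64.48385547]
 [ 52.89836534  64.54761444]]
forktop edges [[-33.97004833  48.81572266]
 [ 33.95188618  48.86364373]]
axle end [[ 0.2780944  64.56223746]]
```

```bash
python3 -m inch '[{"gripper":0.4,"dx":0,"dy":0,"dz":-0.015,"wx":0,"wy":0,"wz":0},{"gripper":0.4,"dx":0,"dy":0,"dz":-0.03,"wx":0,"wy":0,"wz":0},{"gripper":0.4,"dx":0,"dy":0,"dz":-0.045,"wx":0,"wy":0,"wz":0},{"gripper":0.4,"dx":0,"dy":0,"dz":-0.055,"wx":0,"wy":0,"wz":0},{"gripper":0.4,"dx":0,"dy":0,"dz":-0.06,"wx":0,"wy":0,"wz":0}]' && python3 -m inch '[{"gripper":0.4,"dx":0,"dy":0,"dz":-0.005,"wx":0,"wy":0,"wz":0},{"gripper":0.4,"dx":0,"dy":0,"dz":-0.01,"wx":0,"wy":0,"wz":0},{"gripper":0.4,"dx":0,"dy":0,"dz":-0.015,"wx":0,"wy":0,"wz":0},{"gripper":0.4,"dx":0,"dy":0,"dz":-0.02,"wx":0,"wy":0,"wz":0},{"gripper":0.4,"dx":0,"dy":0,"dz":-0.023,"wx":0,"wy":0,"wz":0}]' && python3 -m inch '[{"gripper":0.4,"dx":0,"dy":0,"dz":-0.001,"wx":0,"wy":0,"wz":0},{"gripper":0.4,"dx":0,"dy":0,"dz":-0.002,"wx":0,"wy":0,"wz":0},{"gripper":0.4,"dx":0,"dy":0,"dz":-0.003,"wx":0,"wy":0,"wz":0},{"gripper":0.4,"dx":0,"dy":0,"dz":-0.004,"wx":0,"wy":0,"wz":0},{"gripper":0.4,"dx":0,"dy":0,"dz":-0.005,"wx":0,"wy":0,"wz":0}]'
python3 - <<'E'
from h import *
s=manip.read_state();cv2.imwrite("pics/w3.png",manip.camera("wrist"));print(s["eef_pos"],s["wrist_force"],s["moment"])
sc=manip.camera("scene");c=cv2.resize(sc[110:240,220:390],None,fx=4,fy=4,interpolation=cv2.INTER_CUBIC)
cv2.imwrite("pics/sc3.png",cv2.convertScaleAbs(c,alpha=1.4))
E
```

```text
clock: 5.72
eef_pos: [566.3, 21.6, 76.1]
eef_rot: [-3.14, 0.0, 1.296]
wrist_force: [0.4, -0.2, -3.6]
finger_gap: 49.9
finger_force: 30.0
clock: 6.13
eef_pos: [566.8, 21.4, 54.0]
eef_rot: [-3.141, 0.0, 1.296]
wrist_force: [-0.7, -0.2, -4.1]
finger_gap: 49.9
finger_force: 30.0
clock: 6.55
eef_pos: [566.9, 21.4, 49.5]
eef_rot: [3.141, -0.0, 1.296]
wrist_force: [0.7, -0.1, -2.0]
finger_gap: 49.8
finger_force: 30.0
[566.9294618   21.38290894  49.54404903] [ 0.72003713 -0.14841127 -2.01708487] [-0.02901354 -0.0427302  -0.01824586]
```

View pics/sc3.png

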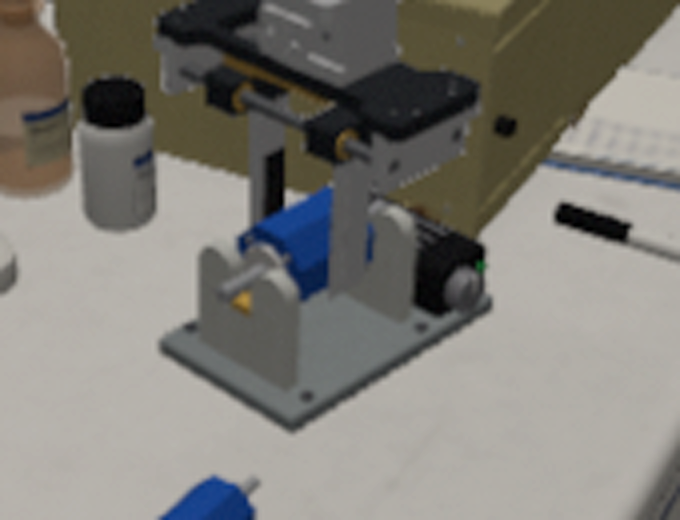

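The scene crop shows the axle's near end in its slot at about (240,280), just above the yellow floor. I'll lower it the rest of the way slowly.

```bash
python3 -m inch '[{"gripper":0.4,"dx":0,"dy":0,"dz":-0.001,"wx":0,"wy":0,"wz":0},{"gripper":0.4,"dx":0,"dy":0,"dz":-0.002,"wx":0,"wy":0,"wz":0},{"gripper":0.4,"dx":0,"dy":0,"dz":-0.003,"wx":0,"wy":0,"wz":0},{"gripper":0.4,"dx":0,"dy":0,"dz":-0.004,"wx":0,"wy":0,"wz":0},{"gripper":0.4,"dx":0,"dy":0,"dz":-0.005,"wx":0,"wy":0,"wz":0}]' && python3 -m inch '[{"gripper":0.4,"dx":0,"dy":0,"dz":-0.0005,"wx":0,"wy":0,"wz":0},{"gripper":0.4,"dx":0,"dy":0,"dz":-0.001,"wx":0,"wy":0,"wz":0},{"gripper":0.4,"dx":0,"dy":0,"dz":-0.001,"wx":0,"wy":0,"wz":0},{"gripper":0.4,"dx":0,"dy":0,"dz":-0.001,"wx":0,"wy":0,"wz":0},{"gripper":0.4,"dx":0,"dy":0,"dz":-0.001,"wx":0,"wy":0,"wz":0}]'
```

```text
clock: 7.07
eef_pos: [566.8, 21.4, 44.3]
eef_rot: [-3.142, 0.0, 1.296]
wrist_force: [-0.0, 0.6, -3.4]
finger_gap: 49.8
finger_force: 30.0
clock: 7.48
eef_pos: [566.9, 21.4, 43.5]
eef_rot: [3.141, -0.0, 1.296]
wrist_force: [0.2, -0.0, -3.6]
finger_gap: 49.6
finger_force: 30.0
```

No contact yet, so I'll continue in 0.5 mm steps.

```bash
python3 -m inch '[{"gripper":0.4,"dx":0,"dy":0,"dz":-0.0005,"wx":0,"wy":0,"wz":0},{"gripper":0.4,"dx":0,"dy":0,"dz":-0.001,"wx":0,"wy":0,"wz":0},{"gripper":0.4,"dx":0,"dy":0,"dz":-0.001,"wx":0,"wy":0,"wz":0},{"gripper":0.4,"dx":0,"dy":0,"dz":-0.001,"wx":0,"wy":0,"wz":0},{"gripper":0.4,"dx":0,"dy":0,"dz":-0.001,"wx":0,"wy":0,"wz":0}]'; python3 -c "
from h import *
s=manip.read_state();print(s['wrist_force'],s['moment'])"
```

```text
clock: 7.9
eef_pos: [566.9, 21.4, 42.6]
eef_rot: [3.141, -0.0, 1.296]
wrist_force: [-1.3, -0.1, -0.2]
finger_gap: 49.6
finger_force: 30.0
[-1.32535719 -0.09362227 -0.21126051] [-0.01608594  0.07335721 -0.05402968]
```

```bash
python3 -m inch '[{"gripper":0.4,"dx":0,"dy":0,"dz":-0.0003,"wx":0,"wy":0,"wz":0},{"gripper":0.4,"dx":0,"dy":0,"dz":-0.0006,"wx":0,"wy":0,"wz":0},{"gripper":0.4,"dx":0,"dy":0,"dz":-0.0006,"wx":0,"wy":0,"wz":0},{"gripper":0.4,"dx":0,"dy":0,"dz":-0.0006,"wx":0,"wy":0,"wz":0},{"gripper":0.4,"dx":0,"dy":0,"dz":-0.0006,"wx":0,"wy":0,"wz":0}]'; python3 - <<'E'
from h import *
s=manip.read_state();print(s['wrist_force'],s['moment'])
w=manip.camera("wrist")
sc=manip.camera("scene");c=cv2.resize(sc[140:220,255:385],None,fx=4,fy=4,interpolation=cv2.INTER_CUBIC)
cv2.imwrite("pics/sc4.png",np.vstack([cv2.convertScaleAbs(c,alpha=1.4),cv2.resize(w[90:300,150:410],(520,420))[:270]]))
E
```

```text
clock: 8.32
eef_pos: [567.0, 21.4, 42.5]
eef_rot: [3.141, -0.0, 1.296]
wrist_force: [-4.0, 0.1, 7.6]
finger_gap: 49.9
finger_force: 30.0
[-4.03548235  0.07776211  7.57358448] [-0.03340145  0.7428863   0.03744476]
```

View pics/sc4.png

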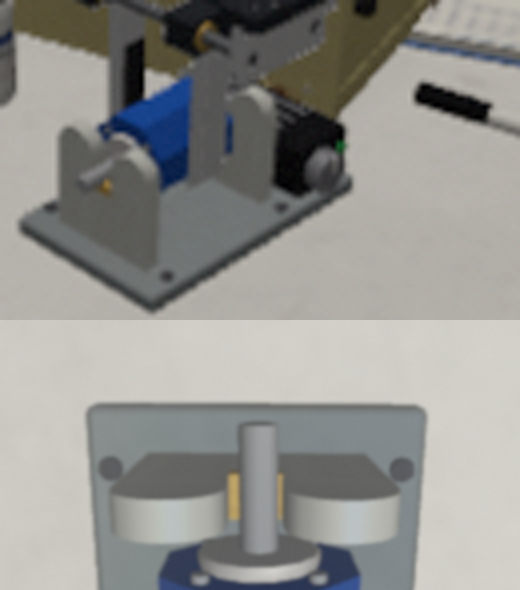

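The axle's near end rests on the yellow floor, centred in its slot at about (258,495). The upward force is 7.6 N with hardly any moment across the axle, so both ends are bearing. I'll release and retreat straight up.

```bash
python3 -m inch '[{"gripper":0.6,"dx":0,"dy":0,"dz":0.0004,"wx":0,"wy":0,"wz":0},{"gripper":0.7,"dx":0,"dy":0,"dz":0.0004,"wx":0,"wy":0,"wz":0},{"gripper":0.8,"dx":0,"dy":0,"dz":0.0004,"wx":0,"wy":0,"wz":0},{"gripper":0.9,"dx":0,"dy":0,"dz":0.0004,"wx":0,"wy":0,"wz":0},{"gripper":0.9,"dx":0,"dy":0,"dz":0.0004,"wx":0,"wy":0,"wz":0}]' && python3 -m inch '[{"gripper":0.9,"dx":0,"dy":0,"dz":0,"wx":0,"wy":0,"wz":0},{"gripper":0.9,"dx":0,"dy":0,"dz":0.01,"wx":0,"wy":0,"wz":0},{"gripper":0.9,"dx":0,"dy":0,"dz":0.025,"wx":0,"wy":0,"wz":0},{"gripper":0.9,"dx":0,"dy":0,"dz":0.05,"wx":0,"wy":0,"wz":0},{"gripper":0.9,"dx":0,"dy":0,"dz":0.08,"wx":0,"wy":0,"wz":0}]' && python3 -m inch '[{"gripper":0.9,"dx":0,"dy":0,"dz":0.03,"wx":0,"wy":0,"wz":0},{"gripper":0.9,"dx":-0.02,"dy":0.02,"dz":0.05,"wx":0,"wy":0,"wz":0},{"gripper":0.9,"dx":-0.05,"dy":0.04,"dz":0.06,"wx":0,"wy":0,"wz":0},{"gripper":0.9,"dx":-0.08,"dy":0.06,"dz":0.06,"wx":0,"wy":0,"wz":0},{"gripper":0.9,"dx":-0.1,"dy":0.07,"dz":0.06,"wx":0,"wy":0,"wz":0}]'; python3 - <<'E'
from h import *
sc=manip.camera("scene");t=manip.camera("top")
a=cv2.resize(sc[140:220,255:385],None,fx=4,fy=4,interpolation=cv2.INTER_CUBIC)
b=cv2.resize(t[155:225,300:415],(520,275),interpolation=cv2.INTER_CUBIC)
cv2.imwrite("pics/f.png",cv2.convertScaleAbs(np.vstack([a,b]),alpha=1.4))
E
```

```text
clock: 8.83
eef_pos: [566.9, 21.4, 42.1]
eef_rot: [-3.142, -0.0, 1.296]
wrist_force: [0.3, 0.1, 0.2]
finger_gap: 79.9
finger_force: 0.0
clock: 9.25
eef_pos: [566.1, 21.4, 122.7]
eef_rot: [-3.139, 0.001, 1.296]
wrist_force: [0.5, -0.2, 0.4]
finger_gap: 84.4
finger_force: 0.0
clock: 9.67
eef_pos: [465.0, 92.8, 183.6]
eef_rot: [3.14, -0.001, 1.296]
wrist_force: [0.1, -0.4, -0.4]
finger_gap: 84.9
finger_force: 0.0
```

View pics/f.png

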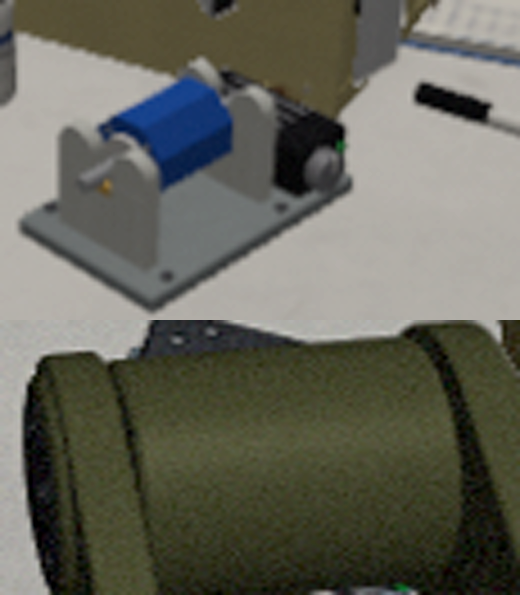

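The barrel sits level between the forks, with the near axle end on its slot floor at about (100,178). The robot is clear of it; the arm blocks the top view. I'll hold still briefly, then hand in.

```bash
python3 -m inch '[{"gripper":0.9,"dx":0,"dy":0,"dz":0,"wx":0,"wy":0,"wz":0},{"gripper":0.9,"dx":0,"dy":0,"dz":0,"wx":0,"wy":0,"wz":0},{"gripper":0.9,"dx":0,"dy":0,"dz":0,"wx":0,"wy":0,"wz":0},{"gripper":0.9,"dx":0,"dy":0,"dz":0,"wx":0,"wy":0,"wz":0},{"gripper":0.9,"dx":0,"dy":0,"dz":0,"wx":0,"wy":0,"wz":0}]' && python3 -c "
from cell import manip
print(manip.sign_off())"
```

```text
clock: 10.18
eef_pos: [467.2, 91.0, 182.0]
eef_rot: [-3.141, 0.0, 1.295]
wrist_force: [-0.5, 0.1, -0.0]
finger_gap: 84.5
finger_force: 0.0
the job is handed in; nothing more can be done
None
```

The larger blue barrel is in the tumbler and the job was handed in at about 10 s: the near axle end is visibly on its slot floor, the far end was judged seated from contact force and the barrel lying level, and the orange barrel was not touched.

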